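# Make room in the condiment caddy and pack it full

## Task

Pack the long tub and the jar from the counter into the caddy, beside the short tub and the canister already in it, so that all four stand upright on its floor in one row. There is only room if you slide the two that are inside along the caddy's floor: never lift those out or tip them over. Set the long tub and the jar down rather than dropping them, keep them upright, and leave the bowls, the carafe and the stack of plates where they are.

Things in the scene. Friction and masses are not known exactly. Their poses are not given: they have to be found in the camera images.
- caddy: Open-topped aluminium tray fixed to the counter, a long narrow box: outside 76 (x) by 302 (y) by 45 (z) mm, walls and floor 5 mm thick, so inside 66 by 292 mm and its floor 5 mm above the counter. Origin at the centre of its underside, on the counter; its y axis runs along its length. The four containers together are 280 mm long in a row, which leaves 12 mm spare.
- short_tub: White plastic block-shaped tub with a closed lid that does not come off, 58 (x) by 76 (y) by 80 (z) mm, about 0.3 kg. Starts standing inside the caddy, its 76 mm side along the caddy's length within 0.06 rad. Origin at the centre of its underside, z up.
- canister: Steel upright cylinder with a closed lid that does not come off, 58 mm diameter, 85 mm high, about 0.3 kg. Starts standing inside the caddy, either side of the short tub. The gap between the two and the gaps at the caddy's ends vary from 4 to 90 mm, each end gap is at least 29 mm and the larger of the two at least 38 mm; none will take the long tub. Both slide easily on the caddy's floor (2 N or so each). Origin at the centre of its underside, z up.
- long_tub: White plastic block-shaped tub with a closed lid that does not come off, 56 (x) by 92 (y) by 85 (z) mm, about 0.3 kg, straight upright sides. Starts standing on the counter at any of three places, turned by up to 0.8 rad. It fits in the caddy with its 92 mm side along the caddy's length. Origin at the centre of its underside, z up.
- jar: Amber glass jar with a paper label and a steel lid that does not come off, a straight upright cylinder 54 mm in diameter and 100 mm high, about 0.25 kg. Starts standing on the counter at any of three places. Origin at the centre of its underside, z up.
- bowls: Bystander: nested stack of small steel bowls, 84 mm in diameter, 59 mm high, standing loose at one of the same three places as the long tub and the jar. Origin at the centre of its underside.
- carafe: Bystander: tall steel carafe with a black lid, 96 mm in diameter, 193 mm high, loose on the counter near the caddy's left end; a handle sticks out 85 mm from its axis along its y axis. Origin at the centre of its underside.
- plates: Bystander: stack of small white plates, 140 mm in diameter, 50 mm high, loose on the counter beyond the caddy. Origin at the centre of its underside.
Not all that is in view belongs to the job. Leave any green or purple look-alike of the jar alone.

How it is judged (in metres and radians):
At the end, for the whole second after the job is handed in: Short tub, canister, long tub and jar all stand on the caddy's floor: each upright within 0.08 rad, its underside within 4.5 mm of the floor, its centre within 15 mm of the caddy's centre line and within 135 mm of its middle along its length, and at rest (under 0.02 m/s) (x of short_tub in the frame of caddy between -0.015 and 0.015 m and y of short_tub in the frame of caddy between -0.135 and 0.135 m and z of short_tub in the frame of caddy between 0 and 0.0095 m and angle between each of short_tub, canister, long_tub, jar's own z axis and vertical below 0.08 rad and linear speed of each of short_tub, canister, long_tub, jar below 0.02 m/s and x of canister in the frame of caddy between -0.015 and 0.015 m and y of canister in the frame of caddy between -0.135 and 0.135 m and z of canister in the frame of caddy between 0 and 0.0095 m and x of long_tub in the frame of caddy between -0.015 and 0.015 m and y of long_tub in the frame of caddy between -0.135 and 0.135 m and z of long_tub in the frame of caddy between 0 and 0.0095 m and x of jar in the frame of caddy between -0.015 and 0.015 m and y of jar in the frame of caddy between -0.135 and 0.135 m and z of jar in the frame of caddy between 0 and 0.0095 m); the robot touches nothing.
It fails at once if the short tub or the canister was lifted off the caddy's floor by more than 20 mm or tipped by more than 0.5 rad (z of any of short_tub, canister in the frame of caddy above 0.025 m or angle between any of short_tub, canister's own z axis and vertical above 0.5 rad).
It fails at once if the long tub or the jar was tipped by more than 0.6 rad (angle between any of long_tub, jar's own z axis and vertical above 0.6 rad).
It fails at once if the long tub or the jar was dropped into the caddy (it moved faster than 0.5 m/s over the caddy, lower than 60 mm) ((x of long_tub in the frame of caddy between -0.04 and 0.04 m and y of long_tub in the frame of caddy between -0.15 and 0.15 m and z of long_tub in the frame of caddy below 0.06 m and linear speed of long_tub above 0.5 m/s) or (x of jar in the frame of caddy between -0.04 and 0.04 m and y of jar in the frame of caddy between -0.15 and 0.15 m and z of jar in the frame of caddy below 0.06 m and linear speed of jar above 0.5 m/s)).
It fails at once if the bowls, the carafe or the plates were moved by more than 30 mm (distance of any of bowls, carafe, plates from where it was at the start of the episode above 0.03 m).
It also fails if it takes over 67 s, if anything falls off the work surface, if the arm or the gripper's body presses on something with over 40 N, if the wrist force passes 120 N, or if a joint passes its speed limit or range.

## Robot

A 6-joint arm with a two-finger parallel gripper is mounted at the origin on the work surface. World frame = base frame: x ahead of the robot, y to its left, z up, the work surface at z = 0. Lengths are in m, angles in degrees, forces in N, time in s.
With the tool pointing down it reaches from about 0.4 to 0.825 m from the base axis. Payload 7 kg.
Tool frame: the origin (TCP) lies where the fingers leave the gripper's body, on its centre line; the fingertips stand 66 mm ahead of it and the grasp point (between the pads) lies 47 mm ahead of it; z points along the fingers, y is the direction in which the jaws open and shut (so a half turn about z gives the same grasp; the last joint's range is limited). The gripper opens to 88 mm and grips with 3 to 60 N. Pads are 19 mm wide; open, the fingers measure 130 mm over their backs; the gripper's body (78 mm by 193 mm) begins 47 mm behind the grasp point.
Start: joints at [-60.842, 20.546, 0.682, 0, -70.136, -16.507], TCP at [0.148, -0.659, 0.292] pointing down, gripper open.
Joint ranges: [-176.03, 176.03], [-82.01, 121.73], [-58.28, 71.71], [-173.87, 95.51], [-174.79, -0.11], [-173.66, 173.66]. Speed limits (degrees/s): [136.94, 136.94, 172.46, 180, 180, 180].

## Interface

Orientations are given as [roll, pitch, yaw] about the fixed x, y, z axes, in that order (R = Rz(yaw) Ry(pitch) Rx(roll)).
In Python, from plant import get_obs, snapshot, close_job gives the robot as it stands.
- The arm moves only by the tool play_rows, never from a script. Its argument "series" is a list of rows, each a list of 5 numbers: the opening in per cent of the stroke, from 0 (shut) to 100 (fully open), then the shift along the tool's x, y, z in m, then the turn about the tool's z in degrees. In form: [[jaw, dx, dy, dz, spin], ...]. A call has 1 to 10 rows; each row is the pose to reach, as a shift and turn from the pose commanded when the call began, along the tool's axes at that moment; what a row does not reach only later rows make up. A row lasts 1/10 s, in which the tool goes at most 50 mm and 8.59 degrees, less where a joint would pass 70% of its speed; a pose out of reach is approached as far as the arm can. A call with a gripper value outside its range is refused whole. The fingers move at their own pace and stop on an object; the grip force is fixed at half the most. Time passes only in rows, so rows that repeat a pose let the fingers close. It gives the time, the measured TCP pose, the force and the opening at its end, in the units of the state.
- get_obs(): the state, without advancing time (a new reading comes with each control period).
- snapshot(name): name is "scene" or "top"; returns a dict with "frame" (384x512x3 uint8, red, green, blue), "z_map" (384x512 float32, m along the optical axis (not along the pixel's ray), 0 where there is no reading), "mtx" (3x3 intrinsics, pixels), "camera_from_world" (4x4, takes a point from world to camera coordinates). Camera axes: x right, y up, looking along -z (the intrinsics and any distortion apply to the point x, -y, -z); pixel columns grow to the right and rows downward; lengths in m; the calibration is good to about 2 mm. A picture is of the moment at which its call begins.
- close_job(): hands the job in, once; it reports no verdict.
The state is a dict: "clock": time; "joint_pos": joint angles; "qvel": joint speeds; "tau": joint torques, N m; "tool_pos": TCP position; "orientation": TCP orientation; "force": force on the tool from outside, world axes, zero at the start; "moment": the same for the moment, N m; "opening": finger opening in m.
Only numpy, scipy, OpenCV 4.12 (cv2) and the standard library are available. Lean on these libraries where they do the work, as an engineer would, in place of code of your own. Each camera call takes 0.05 s, during which the arm holds its last target.

## Working session

There is one attempt and no reset: what is moved stays moved. The work goes in short steps, Python scripts to look and compute and a tool call to move; the robot and the scene stay as the last step left them, time stands still between calls to the robot, and variables do not carry over. Pictures are saved under pics/ and viewed, and the job is handed in when it is done.

Besides the shell and the picture viewer there is one more tool, called after "Call:" as a command line: name --pt "numbers of a row" for each row, then --argument value for the rest. play_rows: Moves the arm, as the interface text tells. Its arguments: {"type":"object","properties":{"series":{"type":"array"}},"required":["series"]}

```bash
mkdir -p pics; ls
python3 - <<'E'
from plant import get_obs, snapshot
import cv2,pickle,numpy as np
o=get_obs();print(o)
for n in("scene","top"):
    s=snapshot(n);pickle.dump(s,open(n+"0.pkl","wb"))
    cv2.imwrite(f"pics/{n}0.png",cv2.resize(s["frame"][:,:,::-1],(800,600),interpolation=cv2.INTER_CUBIC))
    print(s["mtx"],s["camera_from_world"])
E
```

```text
pics
{'clock': 0.0, 'joint_pos': array([-6.08436438e+01,  2.05913223e+01,  6.32979590e-01, -1.98737287e-02,
       -7.01356231e+01, -1.65088206e+01]), 'qvel': array([ 0.00782504,  0.02926252,  0.00563559,  0.00442005,  0.05908401,
       -0.04653281]), 'tau': array([-8.01509232e-04, -5.82721961e+01,  2.93053329e+01,  6.99730217e+00,
        6.93382550e-03, -2.18655096e-04]), 'tool_pos': array([ 0.14771085, -0.65824413,  0.29121861]), 'orientation': array([ 1.79904599e+02, -8.79183268e-03, -1.67359225e+02]), 'force': array([ 0.80989963, -0.06519753,  0.41121998]), 'moment': array([-0.01271951, -0.018902  ,  0.00236945]), 'opening': 0.08789359712423045}
[[363.93135471   0.         268.58470761]
 [  0.         363.93135471 194.1927053 ]
 [  0.           0.           1.        ]] [[-0.54290608  0.83958915 -0.01852155  0.3374659 ]
 [-0.66541268 -0.41661365  0.61940215  0.33132027]
 [ 0.512327    0.34860167  0.78485535 -1.59911276]
 [ 0.          0.          0.          1.        ]]
[[355.14568587   0.         256.37413998]
 [  0.         355.14568587 192.41277794]
 [  0.           0.           1.        ]] [[ 0.00567398 -0.99979007  0.01968802 -0.04830098]
 [ 0.98864202  0.00856543  0.15004532 -0.5630611 ]
 [-0.15018245  0.01861305  0.98848307 -1.01644152]
 [ 0.          0.          0.          1.        ]]
```

View pics/scene0.png

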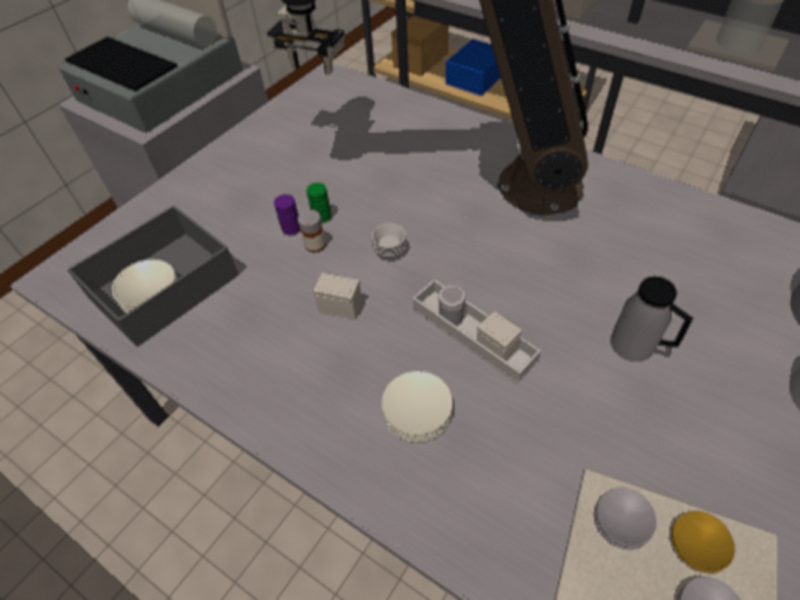

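View pics/top0.png

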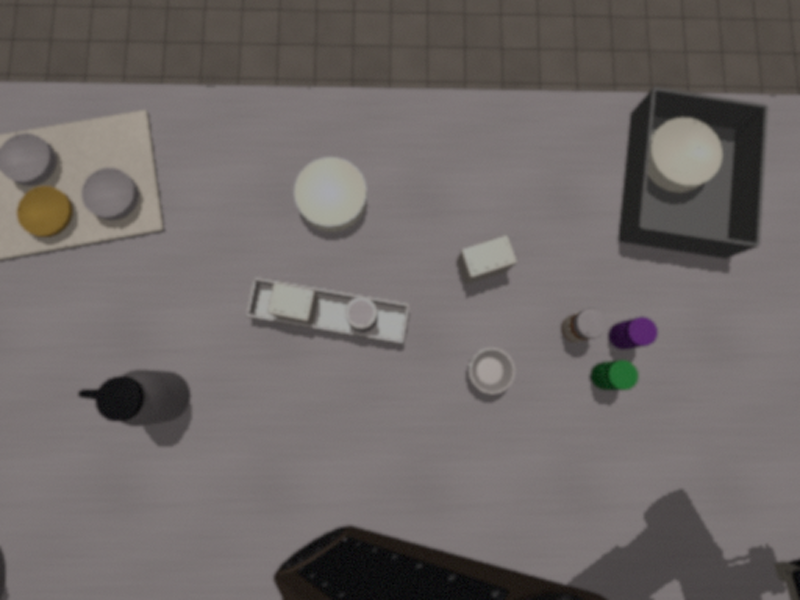

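The jar is the amber one at top-view (588,325), next to the purple and green look-alikes. The long tub is at (488,257), the bowls at (491,371), and the caddy is around (328,311) with the short tub on the left and the canister to its right. Next I'll take the depth measurements.

```bash
cat > h.py <<'E'
import numpy as np,cv2,pickle
def world(s):
    z=s["z_map"];K=s["mtx"];T=np.linalg.inv(s["camera_from_world"])
    v,u=np.mgrid[0:384,0:512]
    p=np.stack([(u-K[0,2])/K[0,0]*z,-(v-K[1,2])/K[1,1]*z,-z,np.ones_like(z)],-1)@T.T
    p=p[...,:3];p[z<=0]=np.nan;return p
def proj(s,P):
    P=np.atleast_2d(P);c=np.c_[P,np.ones(len(P))]@s["camera_from_world"].T;K=s["mtx"]
    return np.c_[K[0,0]*c[:,0]/-c[:,2]+K[0,2],K[1,1]*-c[:,1]/-c[:,2]+K[1,2]]
def comps(s,box,zlo,zhi,minpx=15):
    p=world(s);x,y,z=p[...,0],p[...,1],p[...,2]
    m=((x>box[0])&(x<box[1])&(y>box[2])&(y<box[3])&(z>zlo)&(z<zhi)).astype(np.uint8)
    n,l=cv2.connectedComponents(m,connectivity=4)
    for i in range(1,n):
        q=p[l==i]
        if len(q)<minpx: continue
        r=cv2.minAreaRect((q[:,:2]*1000).astype(np.float32))
        vv,uu=np.where(l==i)
        print(f"n{len(q)} px({uu.mean()*800/512:.0f},{vv.mean()*600/384:.0f}) z med {np.median(q[:,2]):.4f} mean {q.mean(0).round(4)} rect c{np.round(r[0],1)} size{np.round(r[1],1)} ang{r[2]:.1f}")
E
python3 - <<'E'
import pickle
from h import *
for n in("top","scene"):
    s=pickle.load(open(n+"0.pkl","rb"));p=world(s);print(n,"table z",np.nanmedian(p[150:300,100:400,2]))
    for lo,hi in((.035,.054),(.054,.075),(.075,.09),(.09,.11),(.18,.21)):
        print(lo,hi);comps(s,(.2,.9,-.6,.45),lo,hi)
E
```

```text
top table z 0.0006011674238444176
0.035 0.054
n217 px(640,205) z med 0.0446 mean [ 0.7591 -0.5165  0.0444] rect c[ 771.4 -511.5] size[234.9  99.1] ang20.8
n254 px(671,155) z med 0.0486 mean [ 0.8626 -0.5822  0.0486] rect c[ 859.4 -578.5] size[42.6 81. ] ang89.7
n1624 px(330,192) z med 0.0449 mean [0.7772 0.0951 0.0452] rect c[776.9  94.9] size[138.9 138.3] ang42.6
n90 px(661,177) z med 0.0425 mean [ 0.8164 -0.561   0.045 ] rect c[ 816.4 -563.8] size[82.9 17.8] ang45.2
n470 px(322,310) z med 0.0445 mean [0.5433 0.1039 0.0442] rect c[545.3  94.5] size[302.1  76.6] ang80.6
n18 px(372,298) z med 0.0438 mean [0.567  0.0094 0.0441] rect c[567.2  10.8] size[29.8  5. ] ang82.0
n30 px(570,330) z med 0.0438 mean [ 0.5095 -0.3672  0.0436] rect c[ 511.5 -368.2] size[44.7 12.7] ang17.7
n49 px(619,337) z med 0.0468 mean [ 0.4967 -0.4601  0.0459] rect c[ 497.5 -462.5] size[48.3 16.9] ang19.7
n275 px(492,369) z med 0.0449 mean [ 0.4342 -0.2161  0.0445] rect c[ 432.2 -213.8] size[72.1 70.7] ang49.9
n42 px(600,377) z med 0.0465 mean [ 0.4213 -0.4197  0.046 ] rect c[ 420.5 -422. ] size[48.1 15.7] ang13
[... 6354 characters left out ...]
 mean [ 0.5212 -0.3864  0.0988] rect c[ 518.9 -387.8] size[52.6 50.5] ang36.1
n238 px(193,266) z med 0.0979 mean [ 0.7779 -0.5127  0.0974] rect c[ 774.  -513.7] size[234.   99.3] ang19.7
n17 px(454,289) z med 0.0908 mean [0.5195 0.0261 0.0912] rect c[518.4  26.7] size[29.4 10.3] ang71.1
n27 px(444,293) z med 0.0918 mean [0.5424 0.013  0.0918] rect c[541.5  12.5] size[31. 21.] ang9.8
n20 px(451,301) z med 0.0912 mean [0.5499 0.0378 0.0913] rect c[551.3  37.2] size[13.6 24. ] ang34.5
n116 px(638,330) z med 0.1005 mean [0.4196 0.4046 0.1003] rect c[412.1 402.5] size[91.6 38.6] ang88.1
0.18 0.21
n388 px(657,291) z med 0.1921 mean [0.3873 0.404  0.1912] rect c[384.1 404. ] size[69.2 70. ] ang58.3
```

Run:
```python
import pickle
from h import *
s=pickle.load(open("top0.pkl","rb"))
f=s["frame"][:,:,::-1]
cv2.imwrite("pics/crop0.png",cv2.resize(f[170:225,150:270],(800,367),interpolation=cv2.INTER_CUBIC))
cv2.imwrite("pics/crop1.png",cv2.resize(f[140:260,280:430],(750,600),interpolation=cv2.INTER_CUBIC))
```

```text
(no output)
```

View pics/crop0.png

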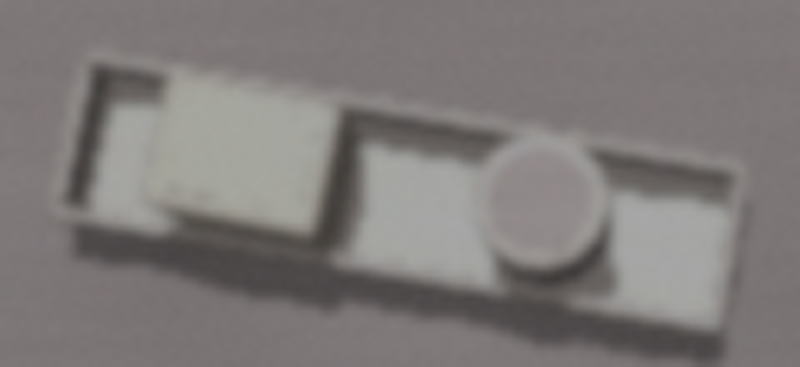

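View pics/crop1.png

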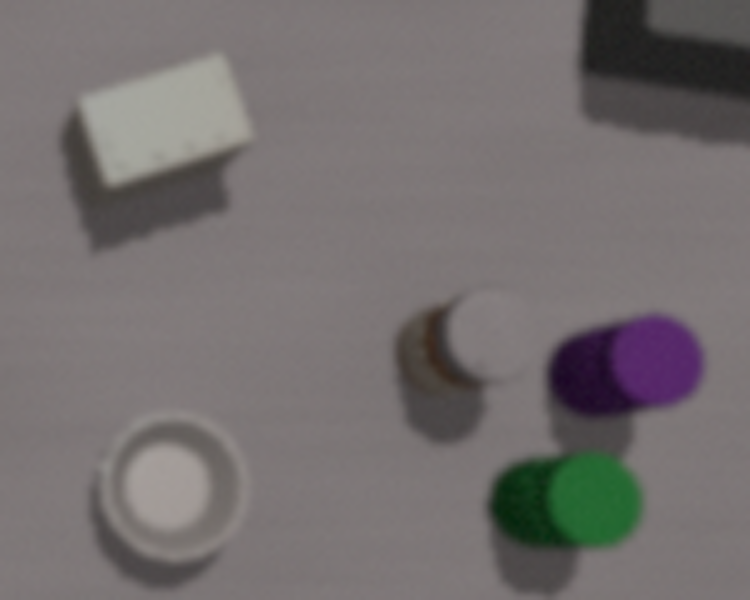

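```bash
cat >> h.py <<'E'
C=np.array([.5455,.0935]);CY=-9.4
def w(cx,cy):
    a=np.radians(CY);return C+np.array([[np.cos(a),-np.sin(a)],[np.sin(a),np.cos(a)]])@[cx,cy]
def inv(x,y):
    a=np.radians(CY);return np.array([[np.cos(a),np.sin(a)],[-np.sin(a),np.cos(a)]])@(np.array([x,y])-C)
def rows(wps,pos=None,ori=None):
    from plant import get_obs
    from scipy.spatial.transform import Rotation as R
    o=get_obs();pos=o["tool_pos"] if pos is None else np.array(pos);e=o["orientation"] if ori is None else ori
    yaw=e[2];M=R.from_euler("xyz",[180,0,yaw],degrees=True).as_matrix()
    print("t",round(float(o["clock"]),2),"pos",pos.round(4),"ori",np.round(e,2),"open",round(float(o["opening"]),4),"F",o["force"].round(1),"q",o["joint_pos"].round(0))
    for x,y,z,yw in wps:
        d=M.T@(np.array([x,y,z])-pos);print(np.round(d,4),"spin",round(-((yw-yaw+180)%360-180),2))
E
python3 - <<'E'
from h import *
print(inv(.5555,.1575),inv(.5337,.0285),inv(.381,.404), "short tub yaw?")
rows([(.42,-.32,.26,-130),(.5555,.1575,.26,-99.4),(.5555,.1575,.121,-99.4)],pos=(.148,-.659,.292),ori=(180,0,-167.36))
E
```

```text
[-0.00058714  0.06477388] [-0.00102536 -0.06605444] [-0.21300383  0.27946354] short tub yaw?
t 0.1 pos [ 0.148 -0.659  0.292] ori [ 180.      0.   -167.36] open 0.0875 F [ 0.3 -0.1  0.2] q [-61.  21.   1.  -0. -70. -17.]
[-0.3396  0.2713  0.032 ] spin -37.36
[-0.5763  0.7075  0.032 ] spin -67.96
[-0.5763  0.7075  0.171 ] spin -67.96
```

Call:
play_rows --pt "100 -0.34 0.271 0.032 -37.4" --pt "100 -0.34 0.271 0.032 -37.4" --pt "100 -0.34 0.271 0.032 -37.4" --pt "100 -0.34 0.271 0.032 -37.4" --pt "100 -0.34 0.271 0.032 -37.4" --pt "100 -0.34 0.271 0.032 -37.4" --pt "100 -0.34 0.271 0.032 -37.4" --pt "100 -0.34 0.271 0.032 -37.4" --pt "100 -0.34 0.271 0.032 -37.4" --pt "100 -0.34 0.271 0.032 -37.4"

```text
clock: 1.1
tool_pos: [0.4223, -0.3168, 0.2597]
orientation: [180.0, 0.0, -129.7]
force: [-0.7, 0.1, -0.3]
opening: 0.0877
```

Run:
```python
from h import *
rows([(.5555,.1575,.26,-99.4),(.5555,.1575,.16,-99.4),(.5555,.1575,.121,-99.4)])
```

```text
t 1.1 pos [ 0.4223 -0.3168  0.2597] ori [ 1.7997e+02  2.0000e-02 -1.2971e+02] open 0.0877 F [-0.7  0.1 -0.3] q [-16.   8. -20.  -0. -61. -24.]
[-4.500e-01  2.006e-01 -3.000e-04] spin -30.31
[-0.45    0.2006  0.0997] spin -30.31
[-0.45    0.2006  0.1387] spin -30.31
```

Call:
play_rows --pt "100 -0.45 0.2 0.0 -30.3" --pt "100 -0.45 0.2 0.0 -30.3" --pt "100 -0.45 0.2 0.0 -30.3" --pt "100 -0.45 0.2 0.0 -30.3" --pt "100 -0.45 0.2 0.0 -30.3" --pt "100 -0.45 0.2 0.0 -30.3" --pt "100 -0.45 0.2 0.0 -30.3" --pt "100 -0.45 0.2 0.0 -30.3" --pt "100 -0.45 0.2 0.0 -30.3" --pt "100 -0.45 0.2 0.0 -30.3"

```text
clock: 2.1
tool_pos: [0.5561, 0.1557, 0.26]
orientation: [180.0, -0.0, -99.6]
force: [0.3, -0.0, 1.1]
opening: 0.0874
```

Call:
play_rows --pt "100 0 0 0.03 0" --pt "100 0 0 0.05 0" --pt "100 0 0 0.05 0"

```text
clock: 2.4
tool_pos: [0.5542, 0.1528, 0.2069]
orientation: [179.7, -0.2, -99.7]
force: [-0.1, 0.4, -0.2]
opening: 0.0877
```

Run:
```python
from h import *
from plant import snapshot
rows([(.5555,.1575,.16,-99.4),(.5555,.1575,.121,-99.4)])
```

```text
t 2.4 pos [0.5542 0.1528 0.2069] ori [179.71  -0.21 -99.67] open 0.0877 F [-0.1  0.4 -0.2] q [ 35.  15. -19.  -0. -56. -45.]
[-0.0048 -0.0005  0.0469] spin -0.27
[-0.0048 -0.0005  0.0859] spin -0.27
```

Call:
play_rows --pt "100 -0.003 0 0.04 0" --pt "100 -0.003 0 0.08 0" --pt "100 -0.003 0 0.086 0" --pt "100 -0.003 0 0.086 0"

```text
clock: 2.8
tool_pos: [0.5565, 0.156, 0.1243]
orientation: [179.9, -0.1, -99.7]
force: [1.3, 0.1, 0.3]
opening: 0.0876
```

Run:
```python
from h import *
rows([(.5555,.1575,.121,-99.4)])
rows([(.5555,.1575,.121,-99.4)])
```

```text
t 2.8 pos [0.5565 0.156  0.1243] ori [ 1.7994e+02 -9.0000e-02 -9.9660e+01] open 0.0876 F [1.3 0.1 0.3] q [ 35.  21. -24.   0. -46. -45.]
[-0.0013  0.0012  0.0033] spin -0.26
t 2.8 pos [0.5565 0.156  0.1243] ori [ 1.7994e+02 -9.0000e-02 -9.9660e+01] open 0.0876 F [1.3 0.1 0.3] q [ 35.  21. -24.   0. -46. -45.]
[-0.0013  0.0012  0.0033] spin -0.26
```

Close on the short tub.

Call:
play_rows --pt "30 -0.001 0.001 0.003 -0.3" --pt "30 -0.001 0.001 0.003 -0.3" --pt "30 -0.001 0.001 0.003 -0.3" --pt "30 -0.001 0.001 0.003 -0.3" --pt "30 -0.001 0.001 0.003 -0.3"

```text
clock: 3.3
tool_pos: [0.5554, 0.1578, 0.122]
orientation: [-180.0, 0.0, -99.4]
force: [-2.6, 0.2, 6.1]
opening: 0.0576
```

Run:
```python
from h import *
o=w(0,.146-.038-.0035);print(o,w(-.0006,.146-.038-.0035))
rows([(*w(-.0006,.146-.038-.0035),.121,-99.4)])
```

```text
[0.56256756 0.19659679] [0.56197562 0.19669479]
t 3.3 pos [0.5554 0.1578 0.122 ] ori [-1.7999e+02  2.0000e-02 -9.9350e+01] open 0.0576 F [-2.6  0.2  6.1] q [ 35.  21. -24.  -0. -45. -45.]
[-0.0394 -0.0002  0.001 ] spin 0.05
```

Call:
play_rows --pt "30 -0.008 0 0 0" --pt "30 -0.018 0 0 0" --pt "30 -0.028 0 0 0" --pt "30 -0.035 0 0 0" --pt "30 -0.039 0 0 0" --pt "30 -0.039 0 0 0" --pt "30 -0.039 0 0 0"

```text
clock: 4.0
tool_pos: [0.5619, 0.1954, 0.1222]
orientation: [-180.0, -0.1, -99.3]
force: [-2.4, -4.0, 8.8]
opening: 0.0581
```

Run:
```python
from h import *
rows([(*w(-.0006,.146-.038-.0035),.121,-99.4)])
```

```text
t 4.0 pos [0.5619 0.1954 0.1222] ori [-1.7999e+02 -7.0000e-02 -9.9320e+01] open 0.0581 F [-2.4 -4.   8.8] q [ 38.  22. -21.   0. -46. -47.]
[-0.0013  0.0001  0.0012] spin 0.08
```

Call:
play_rows --pt "100 0 0 0 0" --pt "100 0 0 0 0" --pt "100 0 0 0 0" --pt "100 0 0 0 0" --pt "100 0 0 -0.04 0" --pt "100 0 0 -0.08 0" --pt "100 0 0 -0.12 0" --pt "100 0 0 -0.12 0"

```text
clock: 4.8
tool_pos: [0.5643, 0.1976, 0.2474]
orientation: [-179.5, 0.3, -99.3]
force: [-0.3, 0.5, -0.7]
opening: 0.0877
```

Run:
```python
from h import *
rows([(.644,-.2075,.24,-71),(.644,-.2075,.116,-71)])
```

```text
t 4.8 pos [0.5643 0.1976 0.2474] ori [-179.54    0.34  -99.29] open 0.0877 F [-0.3  0.5 -0.7] q [ 38.  15. -13.   0. -61. -47.]
[ 0.3869 -0.144   0.0074] spin -28.29
[ 0.3869 -0.144   0.1314] spin -28.29
```

Call:
play_rows --pt "100 0.387 -0.144 0.006 -28.3" --pt "100 0.387 -0.144 0.006 -28.3" --pt "100 0.387 -0.144 0.006 -28.3" --pt "100 0.387 -0.144 0.006 -28.3" --pt "100 0.387 -0.144 0.006 -28.3" --pt "100 0.387 -0.144 0.006 -28.3" --pt "100 0.387 -0.144 0.006 -28.3" --pt "100 0.387 -0.144 0.006 -28.3" --pt "100 0.387 -0.144 0.006 -28.3" --pt "100 0.387 -0.144 0.006 -28.3"

```text
clock: 5.8
tool_pos: [0.6409, -0.2122, 0.2339]
orientation: [179.9, 0.0, -71.3]
force: [-0.4, 0.6, -1.2]
opening: 0.0875
```

Run:
```python
from h import *
from plant import snapshot
rows([(.644,-.2075,.24,-71),(.644,-.2075,.116,-71)])
s=snapshot("top");pickle.dump(s,open("top1.pkl","wb"))
cv2.imwrite("pics/top1.png",cv2.resize(s["frame"][:,:,::-1],(800,600),interpolation=cv2.INTER_CUBIC))
comps(s,(.45,.65,-.08,.3),.035,.054);comps(s,(.45,.65,-.08,.3),.075,.11)
```

```text
t 5.8 pos [ 0.6409 -0.2122  0.2339] ori [ 1.7993e+02  1.0000e-02 -7.1270e+01] open 0.0875 F [-0.4  0.6 -1.2] q [ -2.  23.  -4.   0. -64.  21.]
[-0.0035 -0.0044 -0.0061] spin -0.27
[-0.0035 -0.0044  0.1179] spin -0.27
n22 px(301,286) z med 0.0452 mean [0.5894 0.1461 0.044 ] rect c[590.  147.4] size[30.2  5.3] ang80.8
n27 px(295,303) z med 0.0456 mean [0.5561 0.1564 0.0454] rect c[555.8 156.5] size[ 2.  55.1] ang80.3
n79 px(272,319) z med 0.0450 mean [0.5268 0.1982 0.0447] rect c[525.5 194.8] size[111.4  14.4] ang74.9
n546 px(271,297) z med 0.0859 mean [0.5614 0.1924 0.0857] rect c[562.3 193.3] size[76.4 58.1] ang80.4
```

View pics/top1.png

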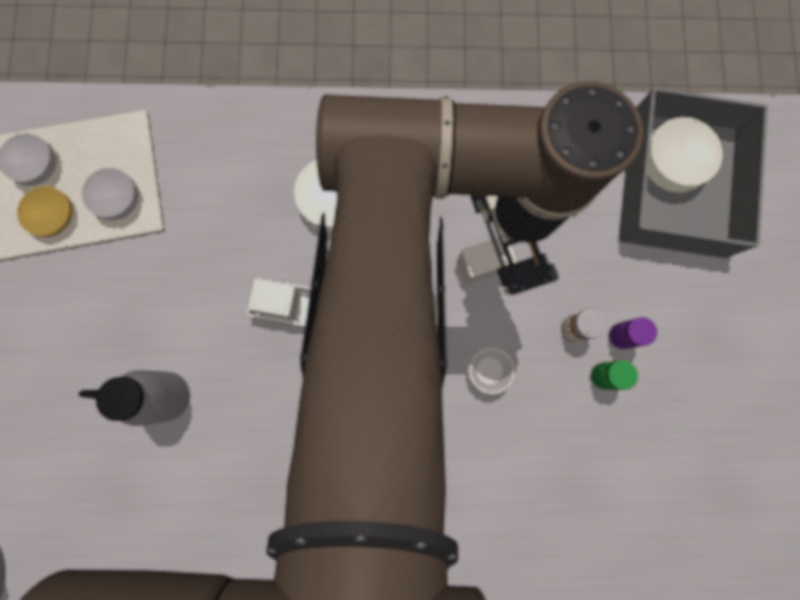

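The short tub now sits at caddy y ≈ 0.101, with about 7 mm left at its end, and the long tub's gap is about 100 mm. That's enough, so I'll pick the long tub.

Call:
play_rows --pt "100 -0.003 -0.004 0.0 -0.3" --pt "100 -0.003 -0.004 0.04 -0.3" --pt "100 -0.003 -0.004 0.08 -0.3" --pt "100 -0.003 -0.004 0.105 -0.3" --pt "100 -0.003 -0.004 0.118 -0.3" --pt "100 -0.003 -0.004 0.118 -0.3" --pt "100 -0.003 -0.004 0.118 -0.3"

```text
clock: 6.55
tool_pos: [0.6449, -0.2042, 0.1184]
orientation: [-179.9, -0.1, -70.7]
force: [0.6, -0.8, 0.7]
opening: 0.0879
```

Run:
```python
from h import *
rows([(.644,-.2075,.116,-71)])
```

```text
t 6.55 pos [ 0.6449 -0.2042  0.1184] ori [-1.7993e+02 -5.0000e-02 -7.0660e+01] open 0.0879 F [ 0.6 -0.8  0.7] q [ -1.  29. -11.   0. -50.  20.]
[0.0029 0.0019 0.0024] spin 0.34
```

Call:
play_rows --pt "100 0.003 0.001 0.002 0" --pt "30 0.003 0.001 0.002 0" --pt "30 0.003 0.001 0.002 0" --pt "30 0.003 0.001 0.002 0" --pt "30 0.003 0.001 0.002 0" --pt "30 0.003 0.001 0.002 0" --pt "30 0.003 0.001 0.002 0"

```text
clock: 7.25
tool_pos: [0.6437, -0.2082, 0.1153]
orientation: [180.0, 0.0, -70.8]
force: [-1.1, -0.4, 2.6]
opening: 0.0559
```

Run:
```python
from h import *
rows([(.644,-.2075,.116,-71)])
```

```text
t 7.25 pos [ 0.6437 -0.2082  0.1153] ori [179.97   0.   -70.75] open 0.0559 F [-1.1 -0.4  2.6] q [ -1.  29. -11.   0. -50.  21.]
[-0.0005 -0.0005 -0.0007] spin 0.25
```

Gripped at 55.9 mm. I'll lift gently and use a snapshot to check where the tub sits in the hand.

Call:
play_rows --pt "30 0 0 -0.01 0" --pt "30 0 0 -0.04 0" --pt "30 0 0 -0.08 0" --pt "30 0 0 -0.1 0" --pt "30 0 0 -0.1 0"

```text
clock: 7.75
tool_pos: [0.6455, -0.2082, 0.2193]
orientation: [-179.7, -0.2, -70.7]
force: [0.4, -0.6, -3.7]
opening: 0.056
```

Run:
```python
from h import *
rows([(*w(0,.015),.215,-99.4)])
```

```text
t 7.75 pos [ 0.6455 -0.2082  0.2193] ori [-1.7967e+02 -1.6000e-01 -7.0730e+01] open 0.056 F [ 0.4 -0.6 -3.7] q [ -1.  23.  -5.   0. -61.  21.]
[-0.3309 -0.0123  0.0043] spin 28.67
```

Call:
play_rows --pt "30 -0.03 -0.001 0 3" --pt "30 -0.07 -0.003 0 7" --pt "30 -0.115 -0.005 0 11" --pt "30 -0.16 -0.006 0 15" --pt "30 -0.205 -0.008 0 19" --pt "30 -0.25 -0.01 0 23" --pt "30 -0.29 -0.011 0 26" --pt "30 -0.32 -0.012 0 28.5" --pt "30 -0.331 -0.012 0 28.7" --pt "30 -0.331 -0.012 0 28.7"

```text
clock: 8.75
tool_pos: [0.5451, 0.1096, 0.2142]
orientation: [179.9, -0.0, -99.3]
force: [-0.5, 0.8, -4.3]
opening: 0.0561
```

Call:
play_rows --pt "30 0 0 0 0" --pt "30 0 0 0 0"

```text
clock: 8.95
tool_pos: [0.5461, 0.1075, 0.2147]
orientation: [180.0, -0.0, -99.5]
force: [0.5, -0.3, -3.3]
opening: 0.0561
```

Run:
```python
from h import *
from plant import snapshot
rows([(*w(0,.015),.215,-99.4)])
for n in("top","scene"):
    s=snapshot(n);pickle.dump(s,open(n+"2.pkl","wb"))
    cv2.imwrite(f"pics/{n}2.png",cv2.resize(s["frame"][:,:,::-1],(800,600),interpolation=cv2.INTER_CUBIC))
    comps(s,(.45,.65,-.08,.3),.075,.11)
f=pickle.load(open("scene2.pkl","rb"))["frame"][140:260,240:370,::-1]
cv2.imwrite("pics/scene2.png",cv2.resize(f,(650,600),interpolation=cv2.INTER_CUBIC))
```

```text
t 8.95 pos [0.5461 0.1075 0.2147] ori [ 1.7995e+02 -3.0000e-02 -9.9490e+01] open 0.0561 F [ 0.5 -0.3 -3.3] q [ 31.  13. -21.  -0. -56. -41.]
[-0.0011 -0.0017 -0.0003] spin -0.09
n325 px(360,312) z med 0.0907 mean [0.534  0.0292 0.0904] rect c[534.7  30. ] size[56.7 54.1] ang0.7
n105 px(262,307) z med 0.0856 mean [0.5439 0.2095 0.0855] rect c[545.4 208.4] size[50.  19.5] ang79.9
n85 px(447,301) z med 0.0884 mean [0.5547 0.0289 0.0874] rect c[555.8  32.7] size[67.1 20.5] ang76.2
n376 px(512,339) z med 0.0846 mean [0.566  0.1939 0.0843] rect c[562.9 192.2] size[76.3 60.3] ang80.6
```

View pics/scene2.png

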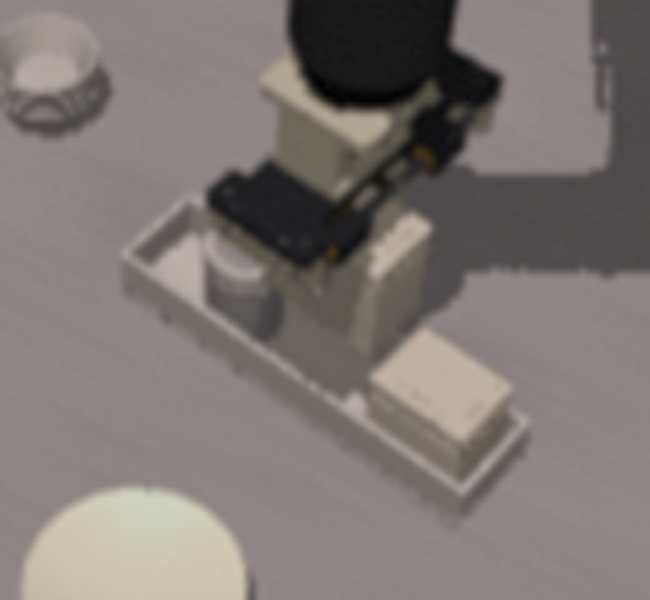

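Run:
```python
from h import *
for n in("scene","top"):
    s=pickle.load(open(n+"2.pkl","rb"));p=world(s).reshape(-1,3)
    p=p[(p[:,2]>.11)&(p[:,2]<.175)&(abs(p[:,0]-.545)<.1)&(abs(p[:,1]-.11)<.09)]
    c=np.array([inv(a,b) for a,b in p[:,:2]])
    k=(abs(c[:,0])<.03)
    print(n,len(c),k.sum(),np.percentile(c[k,1],[1,5,25,50,75,95,99]).round(4), p[k,2].min().round(3))
    q=pickle.load(open(n+"2.pkl","rb"));q=world(q).reshape(-1,3)
    for lo in np.arange(.095,.2,.01):
        m=(q[:,2]>lo)&(q[:,2]<lo+.01)&(abs(q[:,0]-.55)<.06)&(abs(q[:,1]-.12)<.09)
        if m.any():
            cc=np.array([inv(a,b) for a,b in q[m][:,:2]]);print(lo.round(3),m.sum(),cc.min(0).round(3),cc.max(0).round(3))
```

```text
scene 270 255 [-0.0245 -0.0018  0.0341  0.0532  0.059   0.0599  0.0603] 0.11
0.095 18 [-0.02  -0.024] [0.028 0.059]
0.105 60 [-0.025 -0.032] [0.029 0.06 ]
0.115 43 [-0.021 -0.027] [0.03 0.06]
0.125 41 [-0.027  0.015] [0.029 0.06 ]
0.135 33 [-0.019  0.022] [0.029 0.061]
0.145 37 [-0.023  0.024] [0.03 0.06]
0.155 48 [-0.044  0.024] [0.037 0.06 ]
0.165 36 [-0.045  0.023] [0.039 0.061]
0.175 112 [-0.039  0.01 ] [0.037 0.06 ]
0.185 55 [-0.036  0.012] [0.027 0.059]
0.195 5 [-0.033  0.016] [-0.029  0.025]
top 68 68 [-0.0317 -0.0316 -0.0313 -0.031  -0.0305 -0.0191 -0.0152] 0.111
0.095 3 [-0.03  -0.059] [-0.006 -0.027]
0.105 10 [-0.029 -0.032] [ 0.022 -0.013]
0.115 9 [-0.029 -0.031] [ 0.014 -0.02 ]
0.125 13 [-0.03  -0.032] [ 0.021 -0.013]
0.135 10 [-0.03  -0.032] [ 0.023 -0.016]
0.145 9 [-0.03  -0.032] [ 0.012 -0.023]
0.155 13 [-0.029 -0.032] [ 0.021 -0.019]
0.165 10 [-0.029 -0.031] [ 0.024 -0.025]
0.175 98 [-0.029 -0.031] [0.026 0.026]
0.185 102 [-0.028 -0.031] [0.026 0.023]
```

The held tub spans caddy y from -0.031 to 0.060 and x ±0.029. That leaves about 3 mm to the short tub and 6 mm to the canister, so I'll lower it.

Call:
play_rows --pt "30 0.001 0 0.01 0" --pt "30 0.001 0 0.025 0" --pt "30 0.001 0 0.04 0" --pt "30 0.001 0 0.055 0" --pt "30 0.001 0 0.068 0" --pt "30 0.001 0 0.078 0" --pt "30 0.001 0 0.084 0" --pt "30 0.001 0 0.088 0" --pt "30 0.001 0 0.091 0" --pt "30 0.001 0 0.091 0"

```text
clock: 10.05
tool_pos: [0.546, 0.1075, 0.1241]
orientation: [-180.0, -0.0, -99.4]
force: [1.1, 0.6, -3.5]
opening: 0.0557
```

Run:
```python
from h import *
rows([(*w(0,.0145),.1203,-99.4)])
```

```text
t 10.05 pos [0.546  0.1075 0.1241] ori [-180.     -0.    -99.45] open 0.0557 F [ 1.1  0.6 -3.5] q [ 31.  19. -26.   0. -45. -41.]
[-0.0006 -0.0018  0.0038] spin -0.05
```

Call:
play_rows --pt "30 0 0 0.002 0" --pt "30 0 0 0.0035 0" --pt "30 0 0 0.0045 0" --pt "30 0 0 0.0045 0"

```text
clock: 10.45
tool_pos: [0.5461, 0.1076, 0.1203]
orientation: [-180.0, 0.0, -99.4]
force: [-1.9, 0.3, 1.1]
opening: 0.0564
```

Call:
play_rows --pt "30 -0.002 0 0 0" --pt "30 -0.004 0 0 0" --pt "30 -0.006 0 0 0" --pt "30 -0.008 0 0 0" --pt "30 -0.008 0 0 0" --pt "30 -0.008 0 0 0"

```text
clock: 11.05
tool_pos: [0.5473, 0.1146, 0.1203]
orientation: [-180.0, -0.1, -99.4]
force: [-1.7, -6.1, 7.3]
opening: 0.0557
```

Run:
```python
from h import *
from plant import snapshot
rows([(*w(0,.0145),.1203,-99.4)])
s=snapshot("scene");pickle.dump(s,open("scene3.pkl","wb"))
comps(s,(.45,.65,-.08,.3),.075,.11)
cv2.imwrite("pics/scene3.png",cv2.resize(s["frame"][140:260,240:370,::-1],(650,600),interpolation=cv2.INTER_CUBIC))
```

```text
t 11.05 pos [0.5473 0.1146 0.1203] ori [-1.7999e+02 -6.0000e-02 -9.9440e+01] open 0.0557 F [-1.7 -6.1  7.3] q [ 32.  20. -26.   0. -44. -41.]
[ 0.0067 -0.0016 -0.    ] spin -0.04
n167 px(450,295) z med 0.0895 mean [0.5382 0.0265 0.0893] rect c[537.   26.2] size[55.2 48.1] ang30.0
n20 px(491,310) z med 0.0909 mean [0.5283 0.1218 0.093 ] rect c[530.2 120.9] size[ 9.6 29.6] ang70.6
n516 px(509,336) z med 0.0852 mean [0.5639 0.1851 0.0854] rect c[560.6 179.6] size[114.   63.7] ang76.4
```

View pics/scene3.png

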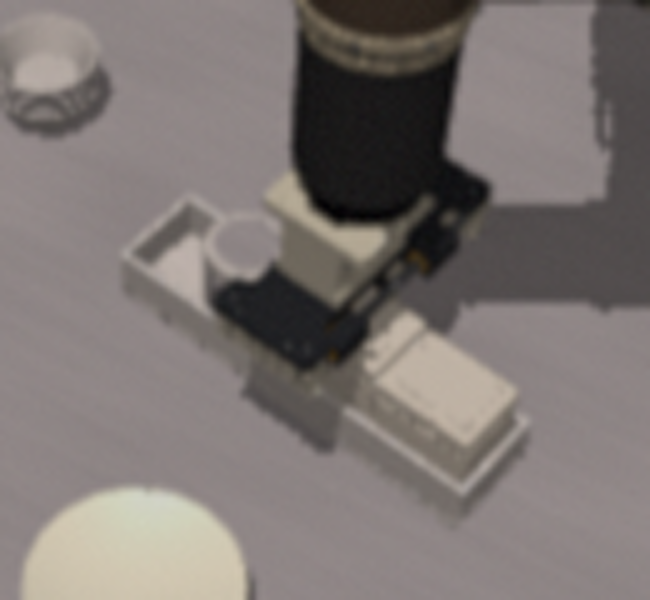

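The tubs are now side by side in the caddy. I'll release, then slide the canister.

Call:
play_rows --pt "100 0 0 0 0" --pt "100 0 0 0 0" --pt "100 0 0 0 0" --pt "100 0 0 0 0" --pt "100 0 0 -0.03 0" --pt "100 0 0 -0.06 0" --pt "100 0.03 0 -0.06 0" --pt "100 0.06 0 -0.06 0" --pt "100 0.087 0 -0.06 0" --pt "100 0.087 0 -0.06 0"

```text
clock: 12.1
tool_pos: [0.5321, 0.0274, 0.1797]
orientation: [180.0, -0.0, -99.6]
force: [0.8, 0.8, 0.8]
opening: 0.0874
```

Run:
```python
from h import *
print(inv(.5342,.029))
rows([(*w(0,-.0655),.18,-99.4),(*w(0,-.0655),.121,-99.4)])
```

```text
[-0.00061374 -0.06547949]
t 12.1 pos [0.5321 0.0274 0.1797] ori [179.97  -0.   -99.57] open 0.0874 F [0.8 0.8 0.8] q [ 24.  13. -26.  -0. -51. -34.]
[-0.0019 -0.0025 -0.0003] spin -0.17
[-0.0019 -0.0025  0.0587] spin -0.17
```

Call:
play_rows --pt "100 -0.002 -0.002 0.02 0" --pt "100 -0.002 -0.002 0.045 0" --pt "100 -0.002 -0.002 0.058 0" --pt "100 -0.002 -0.002 0.058 0" --pt "30 -0.002 -0.002 0.058 0" --pt "30 -0.002 -0.002 0.058 0" --pt "30 -0.002 -0.002 0.058 0" --pt "30 -0.002 -0.002 0.058 0" --pt "30 -0.002 -0.002 0.058 0"

```text
clock: 13.0
tool_pos: [0.5354, 0.0313, 0.1222]
orientation: [-180.0, 0.0, -99.4]
force: [-1.9, 1.0, 2.8]
opening: 0.0578
```

Call:
play_rows --pt "30 -0.003 0 0 0" --pt "30 -0.006 0 0 0" --pt "30 -0.009 0 0 0" --pt "30 -0.011 0 0 0" --pt "30 -0.011 0 0 0" --pt "30 -0.011 0 0 0"

```text
clock: 13.6
tool_pos: [0.5371, 0.0417, 0.1223]
orientation: [-180.0, -0.0, -99.4]
force: [-2.9, -3.3, 8.1]
opening: 0.0577
```

Run:
```python
from h import *
rows([(*w(0,-.055),.121,-99.4)])
```

```text
t 13.6 pos [0.5371 0.0417 0.1223] ori [-1.7999e+02 -4.0000e-02 -9.9440e+01] open 0.0577 F [-2.9 -3.3  8.1] q [ 25.  18. -29.   0. -43. -35.]
[0.0025 0.0001 0.0013] spin -0.04
```

Call:
play_rows --pt "100 0 0 0 0" --pt "100 0 0 0 0" --pt "100 0 0 0 0" --pt "100 0 0 0 0" --pt "100 0 0 -0.03 0" --pt "100 0 0 -0.07 0" --pt "100 0 0 -0.11 0" --pt "100 0 0 -0.11 0"

```text
clock: 14.4
tool_pos: [0.5398, 0.0428, 0.2374]
orientation: [-179.5, 0.2, -99.4]
force: [0.2, 0.1, 0.0]
opening: 0.0878
```

Run:
```python
from h import *
rows([(.518,-.3875,.23,-99.4)])
```

```text
t 14.4 pos [0.5398 0.0428 0.2374] ori [-179.5     0.23  -99.39] open 0.0878 F [0.2 0.1 0. ] q [ 25.  10. -21.   0. -58. -35.]
[ 0.4281 -0.0487  0.0074] spin 0.01
```

Call:
play_rows --pt "100 0.428 -0.048 0.004 0" --pt "100 0.428 -0.048 0.004 0" --pt "100 0.428 -0.048 0.004 0" --pt "100 0.428 -0.048 0.004 0" --pt "100 0.428 -0.048 0.004 0" --pt "100 0.428 -0.048 0.004 0" --pt "100 0.428 -0.048 0.004 0" --pt "100 0.428 -0.048 0.004 0" --pt "100 0.428 -0.048 0.004 0" --pt "100 0.428 -0.048 0.004 0"

```text
clock: 15.4
tool_pos: [0.5132, -0.3916, 0.2261]
orientation: [179.9, -0.0, -99.7]
force: [-0.6, 0.4, -0.9]
opening: 0.0874
```

Call:
play_rows --pt "100 0 0 0 0" --pt "100 0 0 0 0" --pt "100 0 0 0 0"

```text
clock: 15.7
tool_pos: [0.5144, -0.387, 0.2277]
orientation: [-180.0, 0.0, -99.4]
force: [-0.6, -0.1, 0.7]
opening: 0.0878
```

Run:
```python
from h import *
from plant import snapshot
rows([(.518,-.3875,.23,-99.4),(.518,-.3875,.116,-99.4)])
s=snapshot("scene");pickle.dump(s,open("scene4.pkl","wb"))
comps(s,(.45,.65,-.12,.3),.075,.11)
cv2.imwrite("pics/scene4.png",cv2.resize(s["frame"][100:250,170:370,::-1],(800,600),interpolation=cv2.INTER_CUBIC))
s=snapshot("top");pickle.dump(s,open("top4.pkl","wb"))
comps(s,(.45,.65,-.12,.3),.075,.11)
comps(s,(.45,.65,-.12,.3),.035,.055)
cv2.imwrite("pics/top4.png",cv2.resize(s["frame"][100:250,140:410,::-1],(800,444),interpolation=cv2.INTER_CUBIC))
```

```text
t 15.7 pos [ 0.5144 -0.387   0.2277] ori [-1.7999e+02  1.0000e-02 -9.9370e+01] open 0.0878 F [-0.6 -0.1  0.7] q [-20.  20.  -9.  -0. -61.  10.]
[-0.0001 -0.0036 -0.0023] spin 0.03
[-1.000e-04 -3.600e-03  1.117e-01] spin 0.03
n1008 px(488,322) z med 0.0875 mean [0.5559 0.1309 0.087 ] rect c[552.3 122.1] size[227.2  61.3] ang80.7
n1493 px(307,303) z med 0.0894 mean [0.5503 0.1274 0.0889] rect c[550.3 123.2] size[227.   58.5] ang80.4
n61 px(326,290) z med 0.0450 mean [0.5821 0.0983 0.0447] rect c[582.7 104.6] size[118.1   5.6] ang81.1
n301 px(345,321) z med 0.0447 mean [0.5227 0.061  0.0444] rect c[544.   93.8] size[300.4  75.8] ang81.1
```

View pics/scene4.png

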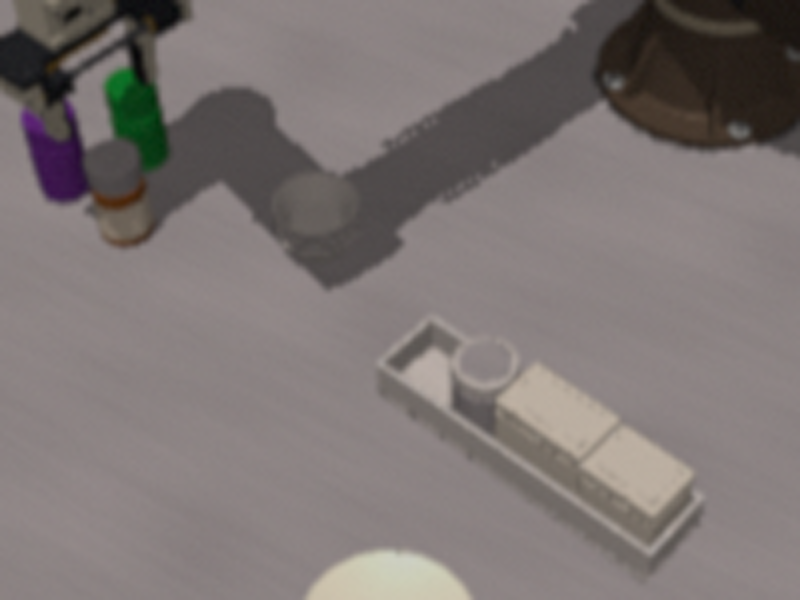

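View pics/top4.png

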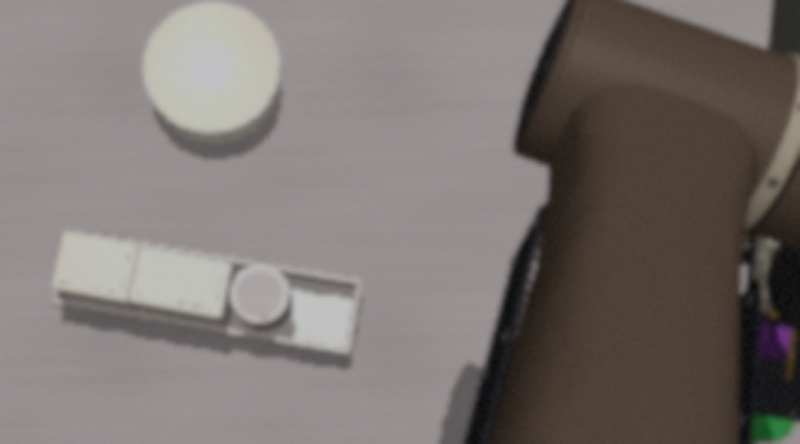

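The three are packed with no real gaps, the canister's right edge is near caddy y = -0.083, and about 62 mm is free for the 54 mm jar. I'll pick the jar.

Call:
play_rows --pt "100 0 -0.0035 0.02 0" --pt "100 0 -0.0035 0.06 0" --pt "100 0 -0.0035 0.095 0" --pt "100 0 -0.0035 0.11 0" --pt "100 0 -0.0035 0.112 0" --pt "100 0 -0.0035 0.112 0" --pt "100 0 -0.0035 0.112 0"

```text
clock: 16.5
tool_pos: [0.5188, -0.389, 0.1176]
orientation: [-179.8, -0.1, -99.4]
force: [-0.2, -0.2, 0.4]
opening: 0.0879
```

Call:
play_rows --pt "25 0 0 0 0" --pt "25 0 0 0 0" --pt "25 0 0 0 0" --pt "25 0 0 0 0" --pt "25 0 0 0 0" --pt "25 0 0 0 0"

```text
clock: 17.1
tool_pos: [0.5176, -0.3887, 0.1158]
orientation: [180.0, -0.0, -99.4]
force: [-0.5, 0.5, 2.0]
opening: 0.0539
```

Run:
```python
from h import *
rows([(.518,-.3875,.116,-99.4)])
```

```text
t 17.1 pos [ 0.5176 -0.3887  0.1158] ori [179.99  -0.   -99.45] open 0.0539 F [-0.5  0.5  2. ] q [-20.  27. -15.   0. -48.  10.]
[-0.0012 -0.0002 -0.0002] spin -0.05
```

Call:
play_rows --pt "25 0 0 -0.01 0" --pt "25 0 0 -0.04 0" --pt "25 0 0 -0.08 0" --pt "25 0 0 -0.11 0" --pt "25 0 0 -0.11 0"

```text
clock: 17.6
tool_pos: [0.5195, -0.3898, 0.2316]
orientation: [-179.5, -0.2, -99.4]
force: [0.8, -0.7, -1.4]
opening: 0.0534
```

Run:
```python
from h import *
rows([(*w(0,-.1147),.222,-99.4)])
```

```text
t 17.6 pos [ 0.5195 -0.3898  0.2316] ori [-1.7954e+02 -1.6000e-01 -9.9410e+01] open 0.0534 F [ 0.8 -0.7 -1.4] q [-20.  20.  -8.   0. -61.  10.]
[-0.3663  0.0534  0.0096] spin -0.01
```

Call:
play_rows --pt "25 -0.035 0.005 0 0" --pt "25 -0.08 0.012 0 0" --pt "25 -0.125 0.018 0 0" --pt "25 -0.17 0.025 0 0" --pt "25 -0.215 0.031 0 0" --pt "25 -0.26 0.038 0 0" --pt "25 -0.305 0.044 0 0" --pt "25 -0.34 0.05 0 0" --pt "25 -0.36 0.053 0 0" --pt "25 -0.366 0.053 0 0"

```text
clock: 18.6
tool_pos: [0.525, -0.0169, 0.2255]
orientation: [180.0, 0.0, -99.3]
force: [0.2, -0.6, -1.4]
opening: 0.0536
```

Call:
play_rows --pt "25 0 0 0 0" --pt "25 0 0 0 0" --pt "25 0 0 0 0"

```text
clock: 18.9
tool_pos: [0.5252, -0.0199, 0.2255]
orientation: [180.0, -0.0, -99.5]
force: [0.5, -0.2, -1.4]
opening: 0.0539
```

Run:
```python
from h import *
from plant import snapshot
rows([(*w(0,-.1147),.222,-99.4)])
for n in("scene","top"):
    s=snapshot(n);pickle.dump(s,open(n+"5.pkl","wb"));q=world(s).reshape(-1,3)
    for lo in np.arange(.105,.2,.01):
        m=(q[:,2]>lo)&(q[:,2]<lo+.01)&(abs(q[:,0]-.53)<.06)&(abs(q[:,1]+.02)<.06)
        if m.any():
            cc=np.array([inv(a,b) for a,b in q[m][:,:2]]);print(lo.round(3),m.sum(),cc.min(0).round(4),cc.max(0).round(4))
    f=s["frame"][:,:,::-1];f=f[130:250,230:360] if n=="scene" else f[150:240,180:300]
    cv2.imwrite(f"pics/{n}5.png",cv2.resize(f,None,fx=5,fy=5,interpolation=cv2.INTER_CUBIC))
```

```text
t 18.9 pos [ 0.5252 -0.0199  0.2255] ori [ 1.7997e+02 -2.0000e-02 -9.9520e+01] open 0.0539 F [ 0.5 -0.2 -1.4] q [ 19.  10. -23.  -0. -57. -29.]
[-0.0005 -0.0015  0.0035] spin -0.12
0.105 11 [-0.0089 -0.1271] [ 0.0238 -0.0902]
0.115 24 [-0.0095 -0.1233] [ 0.027  -0.0885]
0.125 32 [-0.0084 -0.1326] [ 0.0269 -0.0876]
0.135 25 [-0.0067 -0.1239] [ 0.027  -0.0883]
0.145 25 [-0.0147 -0.1106] [ 0.0257 -0.0885]
0.155 34 [-0.0435 -0.1136] [ 0.0418 -0.0891]
0.165 37 [-0.0428 -0.1099] [ 0.0426 -0.0897]
0.175 35 [-0.0409 -0.1089] [ 0.0423 -0.0896]
0.185 30 [-0.0421 -0.1072] [ 0.0441 -0.0893]
0.195 26 [-0.0455 -0.1228] [ 0.0445 -0.0893]
```

View pics/scene5.png

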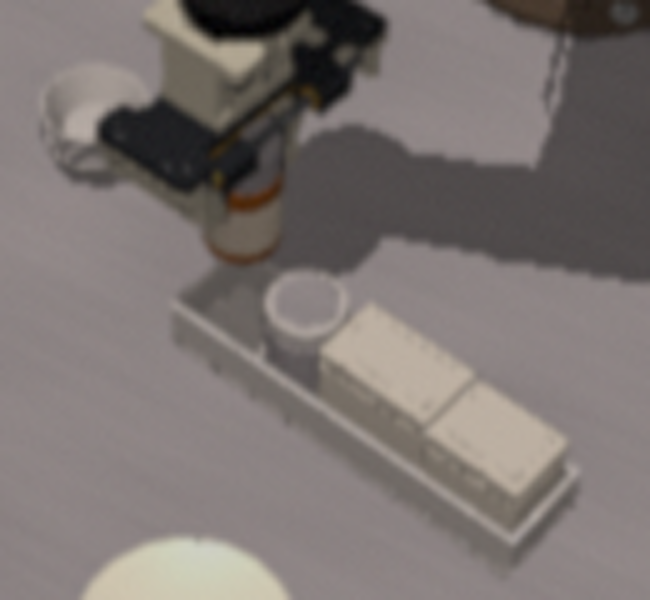

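The jar spans y from about -0.142 to -0.088, against -0.146 at the wall and -0.083 at the canister, so it's centred in the gap. I'll lower it.

Call:
play_rows --pt "25 0 -0.001 0.01 0" --pt "25 0 -0.001 0.025 0" --pt "25 0 -0.001 0.042 0" --pt "25 0 -0.001 0.059 0" --pt "25 0 -0.001 0.074 0" --pt "25 0 -0.001 0.085 0" --pt "25 0 -0.001 0.093 0" --pt "25 0 -0.001 0.098 0" --pt "25 0 -0.001 0.101 0" --pt "25 0 -0.001 0.101 0"

```text
clock: 20.0
tool_pos: [0.5265, -0.0191, 0.1246]
orientation: [180.0, -0.0, -99.4]
force: [0.1, -0.2, -2.0]
opening: 0.0531
```

Run:
```python
from h import *
rows([(*w(0,-.1147),.1208,-99.4)])
```

```text
t 20.0 pos [ 0.5265 -0.0191  0.1246] ori [180.    -0.   -99.45] open 0.0531 F [ 0.1 -0.2 -2. ] q [ 19.  17. -30.   0. -43. -29.]
[ 0.0005 -0.0004  0.0038] spin -0.05
```

Call:
play_rows --pt "25 0 0 0.002 0" --pt "25 0 0 0.0035 0" --pt "25 0 0 0.0045 0" --pt "25 0 0 0.0045 0" --pt "25 0 0 0.0045 0"

```text
clock: 20.5
tool_pos: [0.5266, -0.019, 0.1207]
orientation: [-180.0, 0.0, -99.4]
force: [-3.2, 1.1, 4.8]
opening: 0.054
```

Call:
play_rows --pt "100 0 0 0 0" --pt "100 0 0 0 0" --pt "100 0 0 0 0" --pt "100 0 0 0 0" --pt "100 0 0 0 0" --pt "100 0 0 -0.03 0" --pt "100 0 0 -0.07 0" --pt "100 0 0 -0.11 0" --pt "100 0 0 -0.12 0"

```text
clock: 21.4
tool_pos: [0.5283, -0.0188, 0.2448]
orientation: [-179.6, 0.1, -99.4]
force: [1.9, -0.5, -0.2]
opening: 0.0879
```

Call:
play_rows --pt "100 0.3 0 -0.02 0" --pt "100 0.3 0 -0.02 0" --pt "100 0.3 0 -0.02 0" --pt "100 0.3 0 -0.02 0" --pt "100 0.3 0 -0.02 0" --pt "100 0.3 0 -0.02 0" --pt "100 0.3 0 -0.02 0" --pt "100 0.3 0 -0.02 0"

```text
clock: 22.2
tool_pos: [0.4764, -0.3162, 0.2593]
orientation: [179.9, 0.0, -99.6]
force: [-1.6, 0.7, 0.0]
opening: 0.0876
```

Run:
```python
from h import *
from plant import snapshot
rows([])
for n in("scene","top"):
    s=snapshot(n);p=world(s)
    for lo,hi in((.035,.054),(.08,.0925),(.096,.115)): comps(s,(.45,.65,-.12,.3),lo,hi)
    comps(s,(.3,.9,-.3,.5),.035,.06,60)
    f=s["frame"][:,:,::-1];f=f[130:250,230:360] if n=="scene" else f[90:280,40:350]
    cv2.imwrite(f"pics/{n}6.png",cv2.resize(f,(650,600) if n=="scene" else (775,475),interpolation=cv2.INTER_CUBIC))
```

```text
t 22.2 pos [ 0.4764 -0.3162  0.2593] ori [ 1.7994e+02  2.0000e-02 -9.9640e+01] open 0.0876 F [-1.6  0.7  0. ] q [-14.  12. -15.  -0. -62.   4.]
n498 px(475,337) z med 0.0430 mean [0.575  0.1109 0.0433] rect c[564.6  92.4] size[306.9  77.2] ang88.6
n956 px(487,321) z med 0.0878 mean [0.5544 0.1266 0.0874] rect c[548.2 101.9] size[268.2  59.7] ang81.2
n159 px(434,280) z med 0.1044 mean [ 0.5302 -0.0185  0.1041] rect c[528.1 -19.6] size[51.  52.3] ang89.7
n263 px(388,238) z med 0.0481 mean [ 0.4315 -0.2145  0.0481] rect c[ 434.3 -214.1] size[86.2 81.4] ang56.1
n580 px(475,336) z med 0.0440 mean [0.5746 0.1102 0.0453] rect c[564.6  92.4] size[306.9  77.2] ang88.6
n156 px(634,344) z med 0.0480 mean [0.4167 0.4085 0.0482] rect c[408.7 410.4] size[ 43.3 106.3] ang1.7
n1497 px(416,404) z med 0.0436 mean [0.779  0.0947 0.0439] rect c[778.7  93.1] size[138.9 137. ] ang30.7
n258 px(606,507) z med 0.0468 mean [0.7714 0.4876 0.0458] rect c[770.9 485.8] size[84.7 28.3] ang0.7
n61 px(326,290) z med 0.0455 mean [0.5819 0.0983 0.0454] rect c[582.9 104.2] size[118.    4.9] ang80.1
n29 px(375,299) z me
[... 309 characters left out ...]
med 0.0903 mean [0.5361 0.0383 0.09  ] rect c[537.   38.6] size[55.5 54.4] ang46.1
n285 px(387,316) z med 0.1057 mean [ 0.5264 -0.0195  0.1056] rect c[526.9 -19.9] size[51.3 50.4] ang0.8
n1641 px(330,192) z med 0.0450 mean [0.7769 0.095  0.0453] rect c[776.8  95. ] size[138.4 138.1] ang26.0
n190 px(128,194) z med 0.0471 mean [0.7682 0.4866 0.0471] rect c[770.6 486.2] size[27.4 86.1] ang89.9
n61 px(326,290) z med 0.0455 mean [0.5819 0.0983 0.0454] rect c[582.9 104.2] size[118.    4.9] ang80.1
n258 px(340,325) z med 0.0447 mean [0.5159 0.0706 0.0444] rect c[544.6  94.2] size[301.1  76.1] ang80.8
n98 px(177,395) z med 0.0476 mean [0.3833 0.3662 0.0475] rect c[382.5 371.7] size[88.3 31.2] ang2.4
```

View pics/scene6.png

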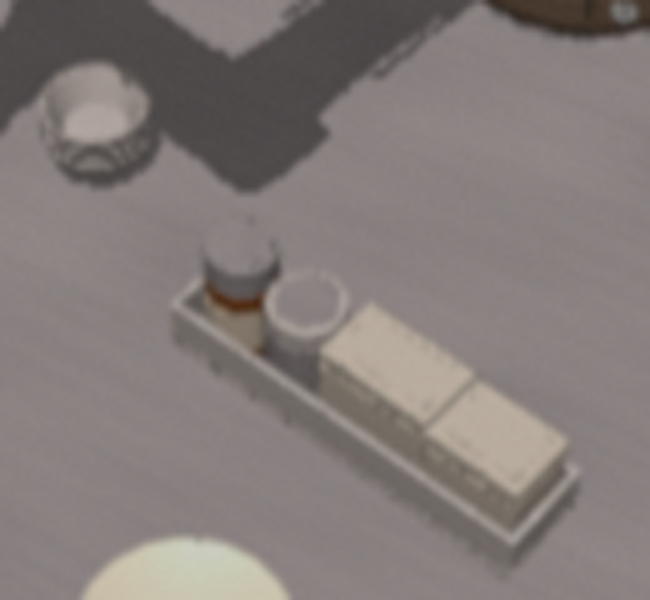

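View pics/top6.png

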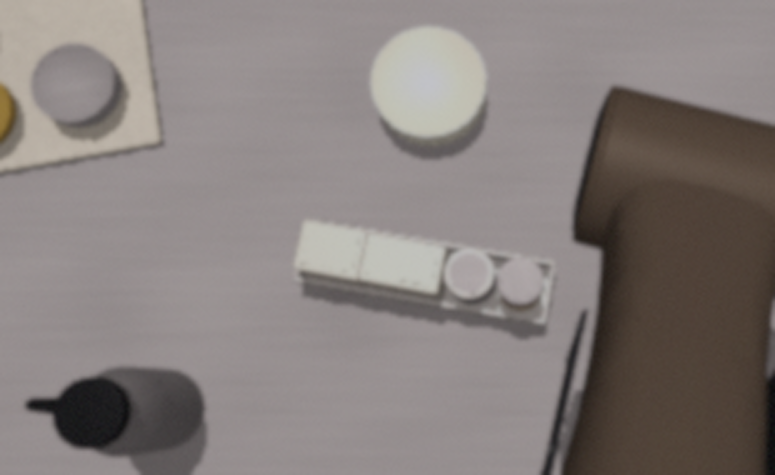

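All four stand in one row. Their tops read about 86, 90, 90 and 105 mm, which is right for standing on the floor, and the bystanders haven't moved. Handing in.

Run:
```python
from plant import close_job
print(close_job())
```

```text
the job is handed in; nothing more can be done
None
```

The long tub and the jar are packed in the caddy, and I handed the job in at about 22 s; the hand-in reports no verdict. From the left end, the row is short tub, long tub, canister, jar.

- **Moves:** I slid the short tub to the left end, then set the long tub down beside it and pushed both about 7 mm further left. I then slid the canister up against them and set the jar down in the gap of about 62 mm that was left. The short tub and the canister were only ever slid along the floor.
- **Final heights and row:** In the last pictures the tops read about 86, 90, 90 and 105 mm, which is right for all four standing upright on the caddy's floor. The row is on the caddy's centre line to within a few millimetres. The jar's centre is about 115 mm from the caddy's middle; the limit is 135 mm.
- **Bystanders and gripper:** The bowls, the carafe and the plates read within a few millimetres of where they started. The gripper was clear of everything at hand-in.
- **Disagreement:** After its slide, the short tub measured about 3 mm short of where I had aimed it, but that still left enough room. The two cameras differed by 1–4 mm throughout. One loose fit of the caddy's rim in the last scene picture was off by more, but the top camera's fit agreed with the earlier ones.

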